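# Lean the long tube strip to drain

## Task

The long single-row blue tube strip has just been rinsed. Lean it to drain in the middle of the steel draining stand, between the two upturned beakers: its lower end on the tray against the stop rail, its upper end against the clear splash panel, square to the panel. Do not knock the beakers over.

Things in the scene. Friction and masses are not known exactly. Their poses are not given: they have to be found in the camera images.
- strip: The long tube strip: straight blue plastic bar with one row of 12 open square wells, 240 mm long (x), 32 wide (y), 22 thick (z), 0.18 kg, flat on the bench to the robot's left, lying roughly crosswise (left to right). Origin at the bar's middle, 11 mm above its underside. Both ends alike. A similar strip only 140 mm long lies behind or in front of it.
- stand: Fixed. Origin: centre of its underside, on the bench; x from stop rail to splash panel (to the robot's right), y along the panel (away from the robot). Tray 230 (x) by 360 (y), top at z = 6. Rail's inner face x = -100, its top z = 36. Clear panel: near face x = +100, top z = 212 (all mm). The strip leans in this 200 mm gap at y = 0: about 39 degrees from level, its middle at x = 0, z = 90.
- beaker_far: Loose upturned glass beaker on the stand's tray, 62 mm across at its rim (down), 72 mm tall, about 130 mm from the stand's middle towards its end +y, far from the robot. Origin at the centre of its underside, z up.
- beaker_near: Loose upturned glass beaker on the stand's tray, 62 mm across at its rim (down), 72 mm tall, about 130 mm from the stand's middle towards its end -y, nearer to the robot. Origin at the centre of its underside, z up.

How it is judged (in metres and radians):
At the end, for the whole second after the job is handed in: The long strip leans at rest at 39 degrees (within 10), square to the panel within 12 degrees: lower end on the tray within 18 mm of the rail, upper end on the panel (its middle within 9 mm of midway between them, 90 mm high within 14 mm), at most 50 mm sideways of the stand's middle (x of strip in the frame of stand between -0.009 and 0.009 m and y of strip in the frame of stand between -0.05 and 0.05 m and z of strip in the frame of stand between 0.076 and 0.104 m and angle between the x axis of strip and the z axis of stand, either way round between 0.707 and 1.067 rad and angle between the x axis of strip and the y axis of stand, either way round above 1.4 rad and linear speed of strip below 0.01 m/s and angular speed of strip below 0.06 rad/s); the robot touches nothing.
It fails at once if a beaker is knocked over (angle between any of beaker_far, beaker_near's own z axis and vertical above 0.5 rad).
It also fails if it takes over 40 s, if anything falls off the work surface, if the arm or the gripper's body presses on something with over 40 N, if the wrist force passes 120 N, or if a joint passes its speed limit or range.

## Robot

A 6-joint arm with a two-finger parallel gripper is mounted at the origin on the work surface. World frame = base frame: x ahead of the robot, y to its left, z up, the work surface at z = 0. Lengths are in m, angles in degrees, forces in N, time in s.
With the tool pointing down it reaches from about 0.375 to 0.825 m from the base axis. Payload 5.5 kg.
Tool frame: the origin (TCP) lies at the centre of the arm's flange, where the gripper is bolted on; the fingertips stand 173 mm ahead of it and the grasp point (between the pads) lies 155 mm ahead of it; y points along the fingers, x is the direction in which the jaws open and shut, and the axes are right-handed (so a half turn about y gives the same grasp; the last joint's range is limited). The gripper opens to 85 mm and grips with 20 to 120 N. Pads are 22 mm wide; open, the fingers measure 114 mm over their backs; the gripper's body (76 mm by 85 mm) begins 54 mm behind the grasp point. The pads swing forward as they close: fully open they stand 13 mm farther back than shut.
Start: joints at [66.578, 17.962, -2.699, 69.339, 0, 90], TCP at [0.239, 0.551, 0.405] pointing down, gripper open.
Joint ranges: [-152.73, 152.73], [-39.44, 99.34], [-58.76, 71.6], [-118.89, 123.64], [-81.53, 83.1], [-180, 180]. Speed limits (degrees/s): [136.94, 136.94, 172.46, 180, 180, 180].

## Interface

Orientations are given as [roll, pitch, yaw] about the fixed x, y, z axes, in that order (R = Rz(yaw) Ry(pitch) Rx(roll)).
In Python, from plant import env gives the robot as it stands.
- The arm moves only by the tool jog_arm, never from a script. Its arguments are lists of equal length, an entry for each row: "travel": the shift along the tool's x, y, z in m, a list of three; "yaw": the turn about the tool's y in rad; "fingers": the closure in counts, from 0 (fully open) to 255 (shut). In form: {"travel": [[dx, dy, dz], ...], "yaw": [yaw, ...], "fingers": [fingers, ...]}. A call has 1 to 12 rows; each row is the pose to reach, as a shift and turn from the pose measured when the call began, along the tool's axes at that moment; what a row does not reach only later rows make up. A row lasts 1/12 s, in which the tool goes at most 41.7 mm and 7.16 degrees, less where a joint would pass 70% of its speed; a pose out of reach is approached as far as the arm can. A call with a gripper value outside its range is refused whole. The fingers move at their own pace and stop on an object; the grip force is fixed at half the most. Time passes only in rows, so rows that repeat a pose let the fingers close. It gives the time, the measured TCP pose, the force and the opening at its end, in the units of the state.
- env.sense(): the state, without advancing time (a new reading comes with each control period).
- env.capture(name): name is "side" or "top" or "wrist"; returns the picture (400x640x3 uint8, red, green, blue); there is no depth.
- env.camera_info(name): a dict with "fx", "fy", "cx", "cy" (pixels), "k1" (the pictures are not rectified: a ray, as slopes to the right and down, at radius r is drawn at 1 + k1 r^2 times it, then the intrinsics apply), "eye" and "rotation" of the camera in the world. Camera axes: x right, y up, looking along -z (the intrinsics and any distortion apply to the point x, -y, -z); pixel columns grow to the right and rows downward; lengths in m; the calibration is good to about 2 mm. A picture is of the moment at which its call begins: read the wrist's pose just before it. camera_info takes no time and is no camera call; for the wrist camera it gives the pose at the moment of the call.
- env.hand_in(): hands the job in, once; it reports no verdict.
Trained networks look in the newest picture that a camera, given by its name, has taken for a name from the list of things; names that differ only in an ending like _2 or _b are one class to them, and where a whole thing is asked for, a point or a joint stands for the part that bears it (a point fixed in the world has none). Each returns a list of dicts, best first, with "conf" (0 to 1); they miss things now and then, are a little off and sometimes report something else, mostly with a low value. They report only what shows in the picture. A call takes as long as a camera call.
- env.recognise(query, camera): "extent" ([left, top, right, bottom] in pixels, round what is visible of it).
- env.trace(query, camera): "mask" (400x640 bool, what is visible of it) and "extent" ([left, top, right, bottom] in pixels, round what is visible of it).
- env.spot_point(query, camera): "position" ([row, column] in pixels: a listed point, or the origin of a listed thing).
The state is a dict: "clock": time; "joints": joint angles; "qd": joint speeds; "joint_torque": joint torques, N m; "tcp_pos": TCP position; "orientation": TCP orientation; "contact_force": force on the tool from outside, world axes, zero at the start; "torque": the same for the moment, N m; "gripper_width": opening from 0.0 (shut) to 1.0 (fully open).
Only numpy, scipy, OpenCV 4.12 (cv2) and the standard library are available. Lean on these libraries where they do the work, as an engineer would, in place of code of your own. Each camera call takes 0.05 s, during which the arm holds its last target.

## Working session

There is one attempt and no reset: what is moved stays moved. The work goes in short steps, Python scripts to look and compute and a tool call to move; the robot and the scene stay as the last step left them, time stands still between calls to the robot, and variables do not carry over. Pictures are saved under pics/ and viewed, and the job is handed in when it is done.

Besides the shell and the picture viewer there is one more tool, called after "Call:" as name(argument=value, ...), one argument or row to a line, values as JSON. jog_arm: Moves the arm, as the interface text tells. Its arguments: {"type":"object","properties":{"travel":{"type":"array","items":{"type":"array","items":{"type":"number"}}},"yaw":{"type":"array","items":{"type":"number"}},"fingers":{"type":"array","items":{"type":"number"}}},"required":["travel","yaw","fingers"]}

```bash
ls; mkdir -p pics; cat > h.py <<'E'
import numpy as np, cv2
from plant import env
def save(n,im,s=1): cv2.imwrite('pics/%s.png'%n, cv2.cvtColor(im,cv2.COLOR_RGB2BGR))
E
python3 - <<'E'
from h import *
print({k:np.round(v,3).tolist() for k,v in env.sense().items()})
for c in ["side","top","wrist"]:
    i=env.camera_info(c); print(c,i)
    save(c+'0',env.capture(c))
print(env.sense()['clock'])
E
```

```text
pics
{'clock': 0.0, 'joints': [66.578, 18.005, -2.756, 69.338, 0.001, 90.002], 'qd': [-0.013, -0.037, -0.023, 0.025, -0.059, 0.044], 'joint_torque': [-0.001, -53.959, 33.975, 0.019, -0.0, -0.0], 'tcp_pos': [0.238, 0.55, 0.404], 'orientation': [-89.999, 0.099, 66.576], 'contact_force': [-0.142, -0.433, -0.445], 'torque': [-0.002, -0.033, -0.011], 'gripper_width': 0.999}
side {'fx': 375.50407963305486, 'fy': 375.50407963305486, 'cx': 313.8874498956029, 'cy': 201.67082034446787, 'k1': -0.017621127023504535, 'eye': array([0.03460694, 0.11879126, 0.43699603]), 'rotation': array([ 5.39153147e+01, -3.46860368e-02, -9.85721185e+01])}
top {'fx': 394.4173500571367, 'fy': 394.4173500571367, 'cx': 314.55532875742534, 'cy': 203.10217644858912, 'k1': -0.033686204268405795, 'eye': array([0.50164472, 0.01720033, 0.80593563]), 'rotation': array([  5.98336672,   0.10088371, -89.34846774])}
wrist {'fx': 359.82482642614855, 'fy': 359.82482642614855, 'cx': 321.06869155411476, 'cy': 198.51348369796307, 'k1': -0.03821023330767779, 'eye': array([0.17347857, 0.57810583, 0.37329821]), 'rotation': array([-16.1725323 ,   0.12746629,  66.60351379])}
0.15
```

View pics/side0.png

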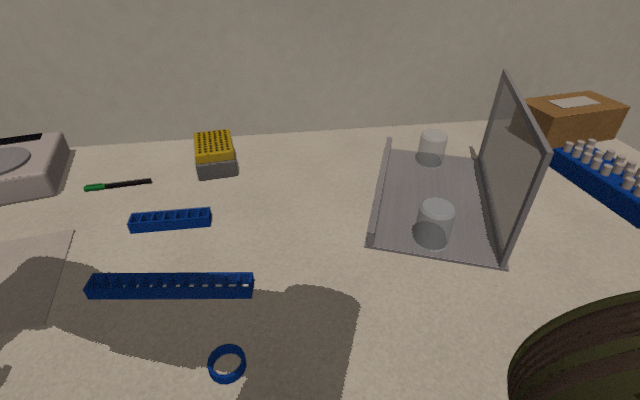

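View pics/top0.png

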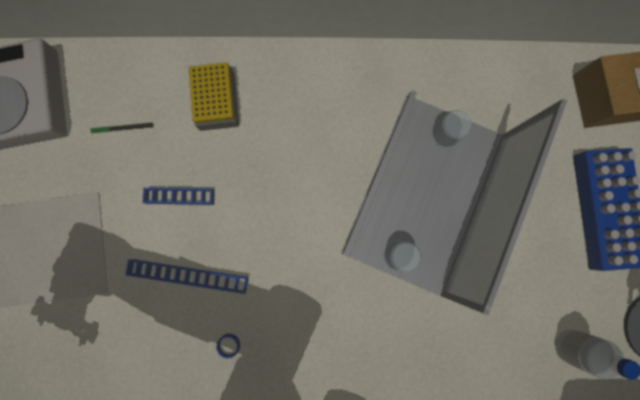

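View pics/wrist0.png

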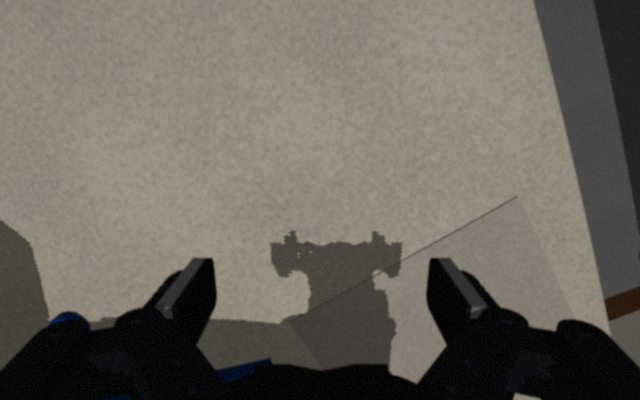

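```bash
cat >> h.py <<'E'
from scipy.spatial.transform import Rotation as Rn
def ray(cam,u,v):
    i=env.camera_info(cam) if isinstance(cam,str) else cam
    K=np.array([[i['fx'],0,i['cx']],[0,i['fy'],i['cy']],[0,0,1]])
    p=cv2.undistortPoints(np.array([[[u,v]]],float),K,np.array([i['k1'],0,0,0.]))[0,0]
    d=Rn.from_euler('xyz',i['rotation'],degrees=True).apply([p[0],-p[1],-1])
    return i['eye'],d
def at(cam,u,v,z):
    e,d=ray(cam,u,v); return e+d*(z-e[2])/d[2]
def proj(cam,P):
    i=env.camera_info(cam)
    q=Rn.from_euler('xyz',i['rotation'],degrees=True).inv().apply(np.atleast_2d(P)-i['eye'])
    s=np.c_[q[:,0]/-q[:,2],q[:,1]/q[:,2]]; s=s*(1+i['k1']*(s**2).sum(1,keepdims=True))
    return np.c_[i['fx']*s[:,0]+i['cx'],i['fy']*s[:,1]+i['cy']]
E
python3 - <<'E'
from h import *
for c in ["top"]:
  for q in ["strip","stand","beaker_far","beaker_near"]:
    for r in env.trace(q,c)[:3]:
        m=r['mask'].astype(np.uint8); print(c,q,r['conf'],r['extent'],m.sum(), cv2.minAreaRect(cv2.findNonZero(m)) if m.any() else '')
    for r in env.spot_point(q,c)[:2]: print('  pt',r)
for r in env.trace("strip","wrist")[:3]:
    m=r['mask'].astype(np.uint8); print(r['conf'],r['extent'],cv2.minAreaRect(cv2.findNonZero(m)))
E
```

```text
top strip 0.73 [122.2, 259.7, 248.0, 292.1] 1776 ((186.21139526367188, 275.697998046875), (121.891845703125, 18.758228302001953), 8.426968574523926)
  pt {'position': [276.9, 188.6], 'conf': 0.72}
top stand 0.77 [339.1, 87.8, 566.3, 316.3] 26705 ((454.37896728515625, 179.23635864257812), (159.51158142089844, 230.96409606933594), 20.99871826171875)
  pt {'position': [192.5, 425.8], 'conf': 0.93}
top beaker_far 0.83 [435.3, 110.2, 471.9, 148.7] 1092 ((451.25006103515625, 128.25001525878906), (28.991374969482422, 42.42640686035156), 45.0)
  pt {'position': [136.5, 448.0], 'conf': 0.7}
top beaker_near 0.97 [384.3, 240.1, 420.8, 273.1] 902 ((402.0, 255.5), (29.0, 36.0), 90.0)
  pt {'position': [253.1, 394.6], 'conf': 0.75}
```

```bash
python3 - <<'E'
from h import *
im=cv2.imread('pics/top0.png')
cv2.imwrite('pics/top_st.png',cv2.resize(im[80:330,330:580],None,fx=2.4,fy=2.4,interpolation=cv2.INTER_CUBIC))
cv2.imwrite('pics/top_sp.png',cv2.resize(im[240:310,110:260],None,fx=5,fy=5,interpolation=cv2.INTER_CUBIC))
E
```

```text
(no output)
```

View pics/top_st.png

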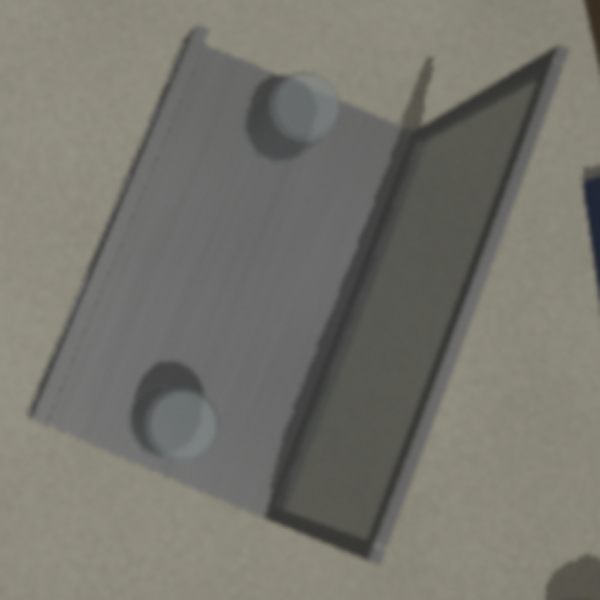

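View pics/top_sp.png

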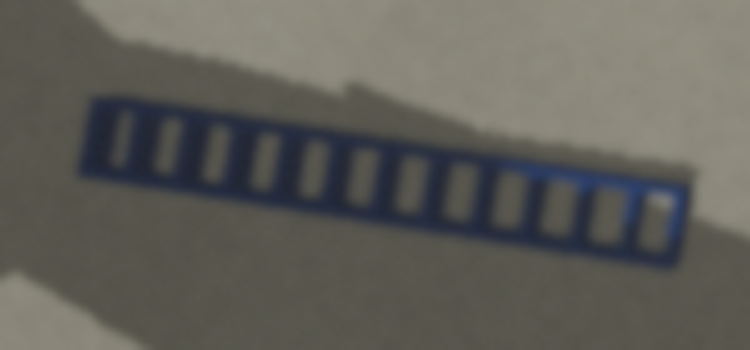

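```bash
python3 - <<'E'
from h import *
from scipy.optimize import least_squares
o=np.array([330,80.])
pts=[((100,180,212),(551,53)),((100,-180,212),(368,555)),((100,-180,6),(268,516)),((100,180,6),(413,132)),((-100,180,36),(207,32)),((-100,-180,36),(40,414))]
M=np.array([p[0] for p in pts])/1000; U=np.array([p[1] for p in pts])/2.4+o-0.3
def w(p,M):
    c,s=np.cos(p[2]),np.sin(p[2]); return np.c_[p[0]+c*M[:,0]-s*M[:,1],p[1]+s*M[:,0]+c*M[:,1],M[:,2]]
r=least_squares(lambda p:(proj('top',w(p,M))-U).ravel(),[.5,-.3,-1.6],loss='soft_l1')
print(r.x[:2],np.degrees(r.x[2]),(proj('top',w(r.x,M))-U).round(1).tolist())
np.save('stand.npy',r.x)
c=np.array([[ 0,0,6],[0,130,78],[0,-130,78],[115,180,6],[115,-180,6],[-115,180,36],[-115,-180,36]])/1000
for cam in('top','side'):
    im=cv2.imread('pics/%s0.png'%cam)
    for P in np.r_[M,c]:
        u=proj(cam,w(r.x,P[None]))[0]; cv2.circle(im,tuple(int(x*8) for x in u),16,(0,0,255),1,cv2.LINE_AA,3)
    cv2.imwrite('pics/%s_chk.png'%cam,cv2.resize(im[60:330,330:600],None,fx=2.2,fy=2.2))
# strip: top corners z=.022 crop5
o=np.array([110,240.])
sp=[(95,97),(690,183),(80,177),(674,268)]
W=np.array([at('top',*(np.array(a)/5+o-.4),.022) for a in sp]); 
print(W.round(4)); 
print('len',np.linalg.norm(W[0]-W[1]),np.linalg.norm(W[2]-W[3]),'w',np.linalg.norm(W[0]-W[2]),np.linalg.norm(W[1]-W[3]))
d=W[1]-W[0]+W[3]-W[2]; print('c',W.mean(0),'ang',np.degrees(np.arctan2(d[1],d[0])))
m=env.trace('strip','top'); print(len(m))
# side: strip top corners
for q in ['strip']:
    env.capture('side')
    for r in env.trace(q,'side')[:2]: print(r['conf'],r['extent'])
    for r in env.spot_point(q,'side')[:2]: print(r, at('side',r['position'][1],r['position'][0],.011))
E
```

```text
[ 0.60788992 -0.20809048] -112.55298878538362 [[2.0, -4.0], [-0.9, 1.7], [-2.4, 0.4], [-0.7, -0.9], [0.4, -1.4], [1.8, 3.8]]
[[0.468  0.3877 0.022 ]
 [0.4379 0.1494 0.022 ]
 [0.4365 0.392  0.022 ]
 [0.4049 0.1548 0.022 ]]
len 0.24018939764278566 0.23927864792108353 w 0.03180651784550029 0.03342827136550653
c [0.43681107 0.2710094  0.022     ] ang -97.38635639919666
1
0.85 [84.5, 273.0, 255.5, 298.1]
{'position': [286.5, 169.1], 'conf': 0.98} [0.4342742  0.27410121 0.011     ]
```

View pics/top_chk.png

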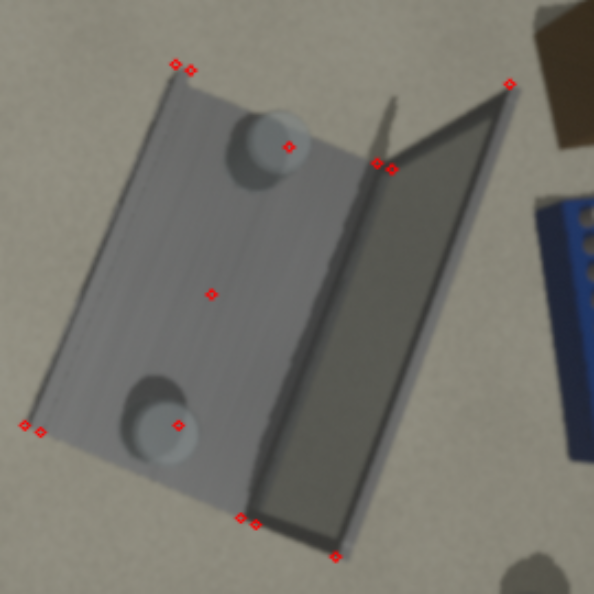

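View pics/side_chk.png

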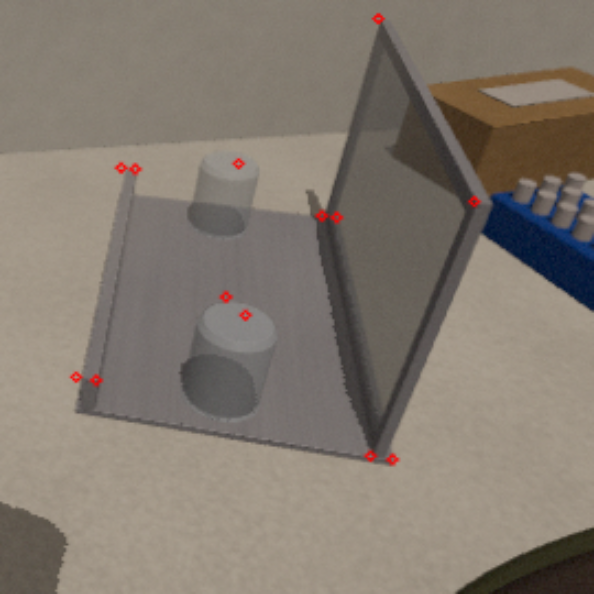

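```bash
python3 - <<'E'
from h import *
im=cv2.imread('pics/side0.png')
cv2.imwrite('pics/side_st.png',cv2.resize(im[65:275,360:560],None,fx=2.8,fy=2.8,interpolation=cv2.INTER_CUBIC))
im=cv2.imread('pics/top0.png')
a=im[85:145,390:450];b=im[85:145,480:570]
cv2.imwrite('pics/t2.png',cv2.resize(np.hstack([im[85:150,395:460],im[85:150,495:570]]),None,fx=5,fy=5,interpolation=cv2.INTER_CUBIC))
cv2.imwrite('pics/t3.png',cv2.resize(np.hstack([im[225:320,335:400],im[225:320,430:500]]),None,fx=5,fy=5,interpolation=cv2.INTER_CUBIC))
E
```

```text
(no output)
```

View pics/side_st.png

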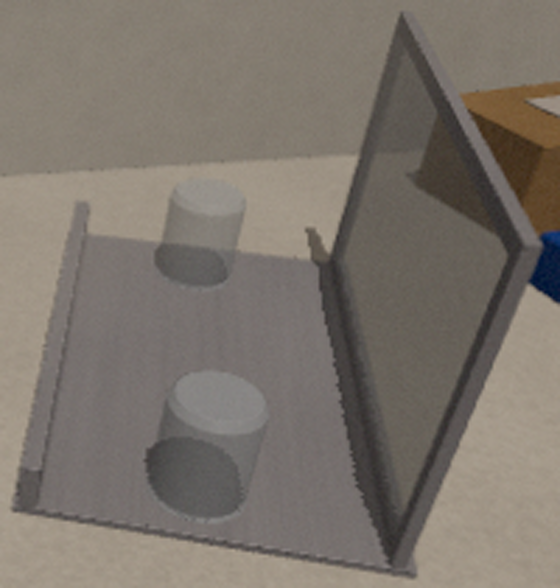

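View pics/t2.png

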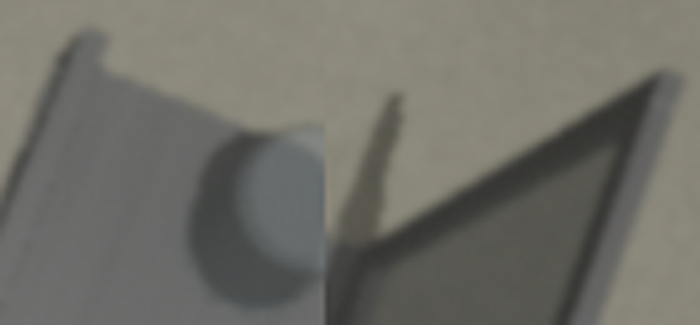

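View pics/t3.png

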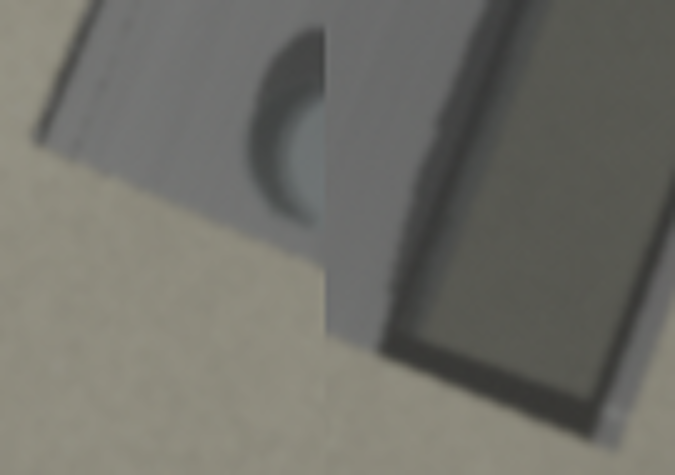

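```bash
python3 - <<'E'
from h import *
from scipy.optimize import least_squares
A=[('top',100,1,212,561,100,0),('top',100,-1,212,483,312.4,0),('top',100,-1,6,441,295,0),('top',100,1,6,504,135,0),
('top',-100,1,36,395+20.8,85+7.6,1),('top',-100,-1,36,350,256,1),
('side',100,1,212,504.6,70.4,0),('side',100,-1,212,544,154,0),('side',100,1,6,479.6,158.6,0),('side',100,-1,6,498.6,267.9,0),('side',-100,-1,36,375,232,1),('side',-100,1,36,391.4,138.2,1)]
def w(p,M):
    c,s=np.cos(p[2]),np.sin(p[2]); return np.c_[p[0]+c*M[:,0]-s*M[:,1],p[1]+s*M[:,0]+c*M[:,1],M[:,2]]
def res(p):
    o=[]
    for c,x,sy,z,u,v,k in A:
        o.append(proj(c,w(p,np.array([[x/1000,sy*p[3+k],z/1000]])))[0]-(u-.4,v-.4))
    return np.ravel(o)
r=least_squares(res,[.6,-.2,-1.96,.18,.18],loss='soft_l1'); p=r.x
print(p,np.degrees(p[2])); print(res(p).reshape(-1,2).round(1).tolist())
np.save('stand.npy',p)
for t in ('top','side'):
    k=[i for i,a in enumerate(A) if a[0]==t]
    B=A; A=[B[i] for i in k]; q=least_squares(res,[.6,-.2,-1.96,.18,.18],loss='soft_l1').x; print(t,q,np.degrees(q[2])); A=B
E
```

```text
[ 0.60689597 -0.20910849 -1.96769675  0.17840989  0.17769466] -112.74071935177012
[[1.3, 0.0], [0.2, 0.4], [-1.1, 0.3], [-2.0, 0.6], [1.4, 0.8], [-0.7, -0.4], [-1.5, -1.5], [2.0, -2.6], [-2.3, 0.0], [0.2, -0.9], [-0.6, 0.1], [0.8, -0.8]]
top [ 0.60716019 -0.20874967 -1.96205926  0.17807776  0.17802959] -112.41771472768939
side [ 0.60417646 -0.20846897 -1.97708711  0.17814817  0.1753803 ] -113.27874716929824
```

```bash
cat >> h.py <<'E'
def rel(xyz,yaw):
    "target TCP xyz (world), world yaw deg -> travel, yaw(rad about tool y)"
    s=env.sense(); R=Rn.from_euler('xyz',s['orientation'],degrees=True)
    t=R.inv().apply(np.array(xyz)-s['tcp_pos'])
    Rt=Rn.from_euler('xyz',[-90,0,yaw],degrees=True)
    q=(R.inv()*Rt).as_rotvec()
    print('clock',round(float(s['clock']),2),'tcp',np.round(s['tcp_pos'],4),'ori',np.round(s['orientation'],1),'| travel',t.round(4),'yaw rotvec',q.round(4),'rows',np.linalg.norm(t)/.0417,abs(np.degrees(q[1]))/7.16)
E
python3 - <<'E'
from h import *
rel([.4338,.2462,.25],-7.4)
E
```

```text
clock 0.8 tcp [0.2385 0.5506 0.4047] ori [-90.    0.   66.6] | travel [-0.2016  0.1547 -0.3002] yaw rotvec [-0.      1.2911 -0.    ] rows 9.432225804210635 10.331986029006723
```

Call:
jog_arm(
  travel=[
    [-0.202, 0.155, -0.3],
    [-0.202, 0.155, -0.3],
    [-0.202, 0.155, -0.3],
    [-0.202, 0.155, -0.3],
    [-0.202, 0.155, -0.3],
    [-0.202, 0.155, -0.3],
    [-0.202, 0.155, -0.3],
    [-0.202, 0.155, -0.3],
    [-0.202, 0.155, -0.3],
    [-0.202, 0.155, -0.3],
    [-0.202, 0.155, -0.3],
    [-0.202, 0.155, -0.3],
  ],
  yaw=[1.291, 1.291, 1.291, 1.291, 1.291, 1.291, 1.291, 1.291, 1.291, 1.291, 1.291, 1.291],
  fingers=[0, 0, 0, 0, 0, 0, 0, 0, 0, 0, 0, 0],
)

```text
clock: 1.8
tcp_pos: [0.4339, 0.2446, 0.2491]
orientation: [-90.0, 0.1, -7.6]
contact_force: [-0.9, 0.6, 0.7]
gripper_width: 1.001
```

```bash
python3 - <<'E'
from h import *
save('w1',env.capture('wrist')); save('t4',env.capture('top')[200:330,80:300].repeat(3,0).repeat(3,1))
rel([.4338,.2462,.175],-7.4)
E
```

```text
clock 1.9 tcp [0.4337 0.246  0.2499] ori [-90.   -0.   -7.3] | travel [0.0001 0.0749 0.0002] yaw rotvec [-0.0004  0.0014  0.0002] rows 1.7967312277317098 0.011142678600023109
```

View pics/w1.png

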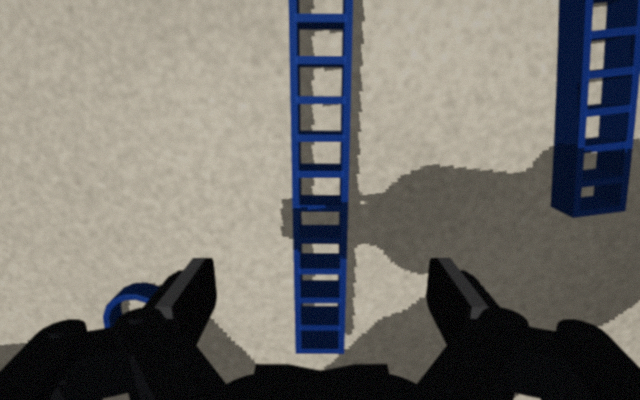

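View pics/t4.png

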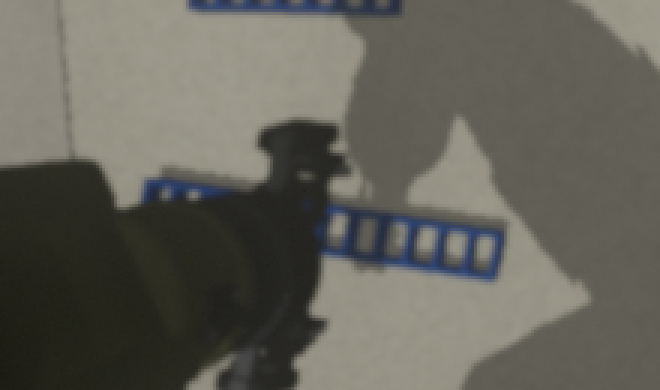

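```bash
python3 - <<'E'
from h import *
i=env.camera_info('wrist'); print(i['eye'],i['rotation'])
for u,v in [(297,352),(344,352),(292,100),(350,100)]: print(at(i,u,v,.022).round(4))
E
```

```text
[0.44285268 0.31600433 0.21932539] [-16.21467017   0.03829513  -7.2922905 ]
[0.4064 0.1569 0.022 ]
[0.4371 0.153  0.022 ]
[0.427 0.315 0.022]
[0.4576 0.3111 0.022 ]
```

Call:
jog_arm(
  travel=[
    [0, 0.04, 0],
    [0, 0.065, 0],
    [0, 0.074, 0],
    [0, 0.074, 0],
    [0, 0.074, 0],
    [0, 0.074, 0],
    [0, 0.074, 0],
    [0, 0.074, 0],
    [0, 0.074, 0],
    [0, 0.074, 0],
    [0, 0.074, 0],
  ],
  yaw=[0, 0, 0, 0, 0, 0, 0, 0, 0, 0, 0],
  fingers=[0, 0, 0, 0, 255, 255, 255, 255, 255, 255, 255],
)

```text
clock: 2.82
tcp_pos: [0.4343, 0.2465, 0.1773]
orientation: [-89.9, -0.1, -7.3]
contact_force: [-0.4, -0.1, 7.3]
gripper_width: 0.361
```

Call:
jog_arm(
  travel=[
    [0, -0.02, 0],
    [0, -0.06, 0],
    [0, -0.1, 0],
    [0, -0.14, 0],
    [0, -0.18, 0],
    [0, -0.22, 0],
    [0, -0.245, 0],
    [0, -0.245, 0],
  ],
  yaw=[0, 0, 0, 0, 0, 0, 0, 0],
  fingers=[255, 255, 255, 255, 255, 255, 255, 255],
)

```text
clock: 3.48
tcp_pos: [0.435, 0.2466, 0.4289]
orientation: [-89.5, -0.6, -7.3]
contact_force: [0.4, 0.4, -2.2]
gripper_width: 0.362
```

```bash
python3 - <<'E'
from h import *
save('s2',env.capture('side')); save('w2',env.capture('wrist'))
p=np.load('stand.npy'); print(p)
th=np.radians(-112.6); X=np.array([np.cos(th),np.sin(th)]); C=np.array([.607,-.209])
for d in (.0,.007,.05): print(d,C+X*d); rel([*(C+X*d),.425],-22.6)
E
```

```text
[ 0.60689597 -0.20910849 -1.96769675  0.17840989  0.17769466]
0.0 [ 0.607 -0.209]
clock 3.58 tcp [0.4339 0.246  0.4233] ori [-89.8  -0.2  -7.3] | travel [ 0.2296 -0.0023 -0.4293] yaw rotvec [-0.0042  0.2668  0.0034] rows 11.675050411263495 2.1346678117173115
0.007 [ 0.60430993 -0.21546247]
clock 3.58 tcp [0.4339 0.246  0.4233] ori [-89.8  -0.2  -7.3] | travel [ 0.2278 -0.0024 -0.4361] yaw rotvec [-0.0042  0.2668  0.0034] rows 11.797534969375462 2.1346678117173115
0.05 [ 0.58778523 -0.25516051]
clock 3.58 tcp [0.4339 0.246  0.4233] ori [-89.8  -0.2  -7.3] | travel [ 0.2164 -0.0026 -0.4775] yaw rotvec [-0.0042  0.2668  0.0034] rows 12.572952964256341 2.1346678117173115
```

View pics/s2.png

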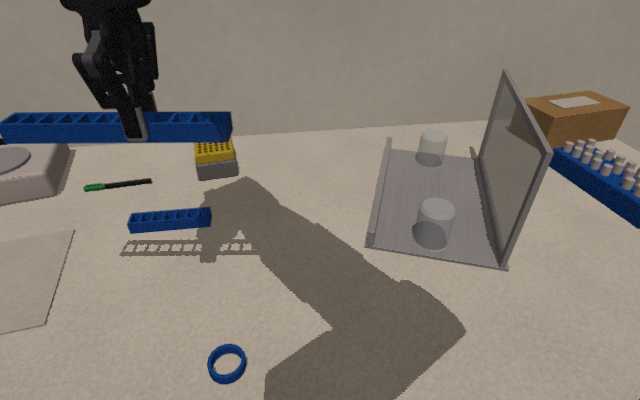

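View pics/w2.png

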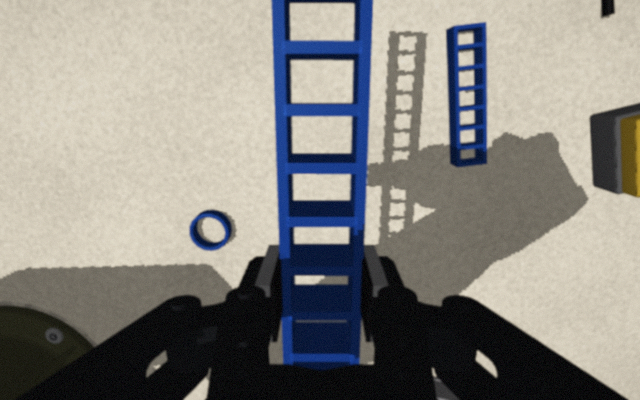

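```bash
cat >> h.py <<'E'
th=np.radians(-112.6); X=np.array([np.cos(th),np.sin(th)]); Y=np.array([-X[1],X[0]]); C=np.array([.607,-.209])
def st(x,z,y=0,yaw=-22.6):
    "strip grip axis at stand x,y,z (m)"; rel([*(C+X*x+Y*y),z+.166],yaw)
E
python3 - <<'E'
from h import *
st(.025,.260)
E
```

```text
clock 3.58 tcp [0.4339 0.246  0.4233] ori [-89.8  -0.2  -7.3] | travel [ 0.223  -0.0034 -0.4534] yaw rotvec [-0.0042  0.2668  0.0034] rows 12.117591723504798 2.1346678117173115
```

Call:
jog_arm(
  travel=[
    [0.01, -0.003, -0.02],
    [0.025, -0.003, -0.05],
    [0.042, -0.003, -0.085],
    [0.06, -0.003, -0.12],
    [0.078, -0.003, -0.158],
    [0.096, -0.003, -0.195],
    [0.114, -0.003, -0.232],
    [0.132, -0.003, -0.269],
    [0.15, -0.003, -0.305],
    [0.167, -0.003, -0.34],
    [0.184, -0.003, -0.374],
    [0.2, -0.003, -0.407],
  ],
  yaw=[0.02, 0.04, 0.06, 0.09, 0.12, 0.15, 0.18, 0.21, 0.24, 0.267, 0.267, 0.267],
  fingers=[255, 255, 255, 255, 255, 255, 255, 255, 255, 255, 255, 255],
)

```text
clock: 4.58
tcp_pos: [0.5801, -0.1852, 0.4229]
orientation: [-89.8, 0.1, -22.7]
contact_force: [0.2, 0.8, -1.0]
gripper_width: 0.356
```

```bash
python3 - <<'E'
from h import *
st(.025,.240)
E
```

```text
clock 4.58 tcp [ 0.5801 -0.1852  0.4229] ori [-89.8   0.1 -22.7] | travel [ 0.0341  0.0167 -0.0367] yaw rotvec [-0.0042 -0.001  -0.0011] rows 1.2651545666062383 0.00797619454561074
```

Call:
jog_arm(
  travel=[
    [0.015, 0.005, -0.018],
    [0.028, 0.012, -0.031],
    [0.034, 0.017, -0.037],
    [0.034, 0.017, -0.037],
  ],
  yaw=[0, 0, 0, 0],
  fingers=[255, 255, 255, 255],
)

```text
clock: 4.92
tcp_pos: [0.5967, -0.2336, 0.4018]
orientation: [-89.8, 0.4, -22.8]
contact_force: [-0.7, -0.1, -0.7]
gripper_width: 0.353
```

```bash
python3 - <<'E'
from h import *
st(.025,.223)
save('s3',env.capture('side')); save('t5',env.capture('top'))
E
```

```text
clock 4.92 tcp [ 0.5967 -0.2336  0.4018] ori [-89.8   0.4 -22.8] | travel [0.0002 0.0128 0.0016] yaw rotvec [-0.0038 -0.003  -0.0066] rows 0.3103388530568289 0.023968525564788203
```

View pics/s3.png

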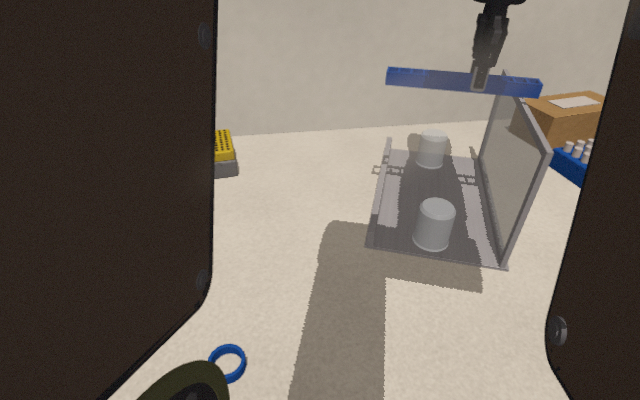

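View pics/t5.png

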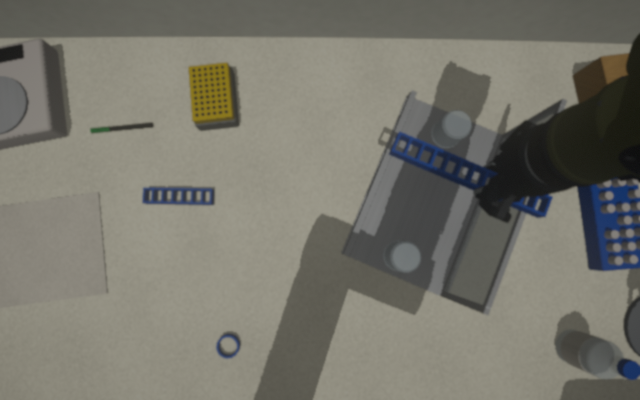

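Call:
jog_arm(
  travel=[
    [0, 0.008, 0.001],
    [0, 0.016, 0.002],
    [0, 0.023, 0.002],
    [0, 0.03, 0.002],
    [0, 0.036, 0.001],
    [0, 0.042, 0],
    [0, 0.048, -0.002],
    [0, 0.054, -0.004],
    [0, 0.06, -0.007],
    [0, 0.066, -0.01],
    [0, 0.071, -0.014],
    [0, 0.071, -0.014],
  ],
  yaw=[0, 0, 0, 0, 0, 0, 0, 0, 0, 0, 0, 0],
  fingers=[255, 255, 255, 255, 255, 255, 255, 255, 255, 255, 255, 255],
)

```text
clock: 6.02
tcp_pos: [0.5918, -0.242, 0.3326]
orientation: [-89.5, 0.2, -22.5]
contact_force: [5.3, 7.9, 0.2]
gripper_width: 0.358
```

```bash
python3 - <<'E'
from h import *
st(.0408,.1647)
save('s4',env.capture('side')[0:300,340:600].repeat(2,0).repeat(2,1)); save('t6',env.capture('top')[80:330,330:600].repeat(2,0).repeat(2,1))
E
```

```text
clock 6.02 tcp [ 0.5918 -0.242   0.3326] ori [-89.5   0.2 -22.5] | travel [ 0.0013  0.0018 -0.0046] yaw rotvec [-0.0092  0.002  -0.0035] rows 0.12179840491508113 0.01583518520077729
```

View pics/s4.png

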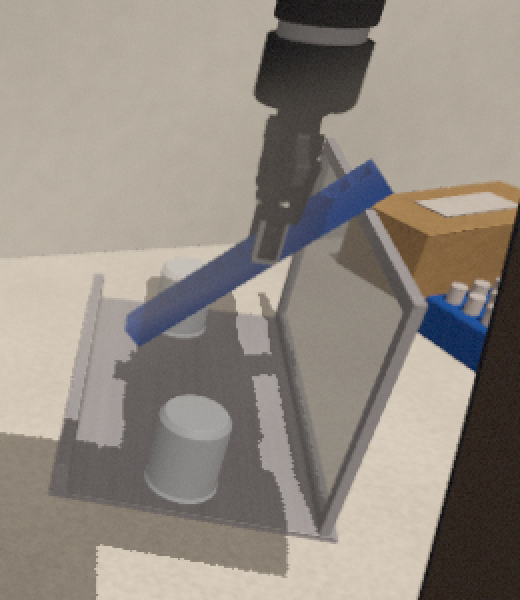

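View pics/t6.png

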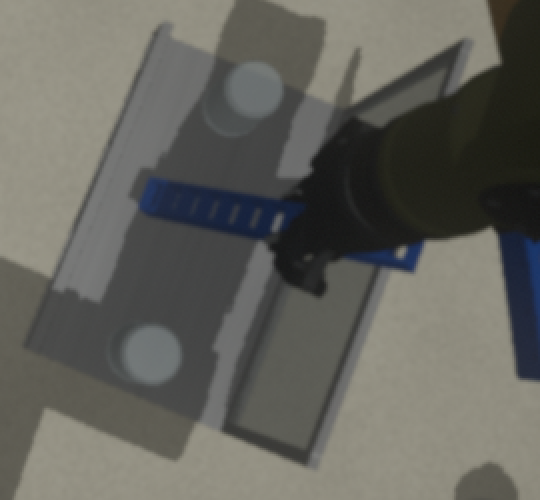

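```bash
cat >> h.py <<'E'
def plane(cam,u,v,y):
    e,d=ray(cam,u,v); n=np.r_[Y,0]; t=(y-(e-np.r_[C,0])@n)/(d@n); P=e+t*d; q=P-np.r_[C,0]; return np.r_[q[:2]@X,P[2]]
E
python3 - <<'E'
from h import *
a=[(137,346),(125,322),(392,190),(374,160)]
P=[plane('side',u/2+340,v/2,-.016) for u,v in a]; print(np.round(P,4))
d=P[2]-P[0]; print(np.degrees(np.arctan2(d[1],d[0])),np.linalg.norm(d)); d=P[3]-P[1]; print(np.degrees(np.arctan2(d[1],d[0])),np.linalg.norm(d))
print(sum(P)/4)
E
```

```text
[[-0.0552  0.0585]
 [-0.0698  0.0828]
 [ 0.1171  0.2282]
 [ 0.0972  0.2501]]
44.55895203692978 0.24181953069372436
45.04368400084671 0.23642043871483356
[0.02233134 0.1548862 ]
```

Call:
jog_arm(
  travel=[
    [0, -0.002, 0.006],
    [0, -0.002, 0.015],
    [0, 0, 0.024],
    [0, 0, 0.024],
    [0, 0.006, 0.024],
    [0, 0.016, 0.024],
    [0, 0.026, 0.024],
    [0, 0.034, 0.024],
    [0, 0.04, 0.024],
    [0, 0.044, 0.024],
    [0, 0.044, 0.024],
  ],
  yaw=[0, 0, 0, 0, 0, 0, 0, 0, 0, 0, 0],
  fingers=[255, 255, 255, 255, 255, 255, 255, 255, 255, 255, 255],
)

```text
clock: 7.03
tcp_pos: [0.6005, -0.2194, 0.2877]
orientation: [-89.5, 0.3, -22.5]
contact_force: [-0.3, -0.4, -2.1]
gripper_width: 0.361
```

```bash
python3 - <<'E'
from h import *
st(.012,.121)
save('s5',cv2.resize(env.capture('side')[40:280,340:600],None,fx=2.5,fy=2.5)); save('t7',cv2.resize(env.capture('top')[80:330,330:600],None,fx=2.2,fy=2.2))
E
```

```text
clock 7.03 tcp [ 0.6005 -0.2194  0.2877] ori [-89.5   0.3 -22.5] | travel [0.002  0.0007 0.0001] yaw rotvec [-0.0085  0.0014 -0.0057] rows 0.0514516768275952 0.011437900519608952
```

View pics/s5.png

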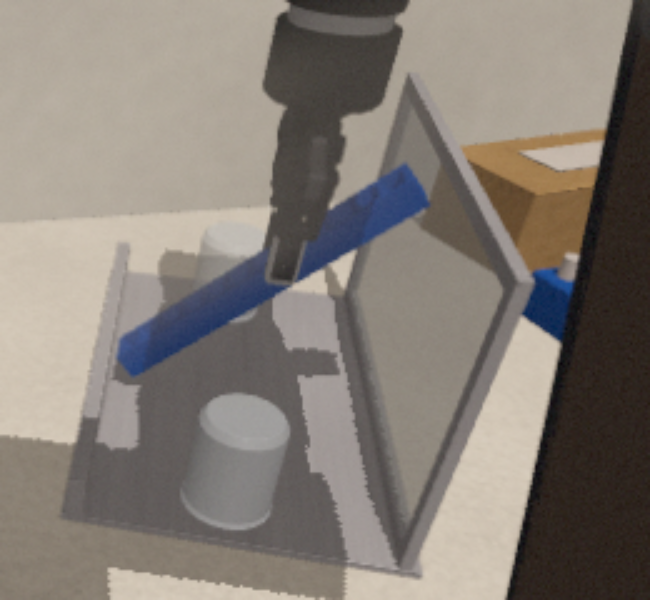

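View pics/t7.png

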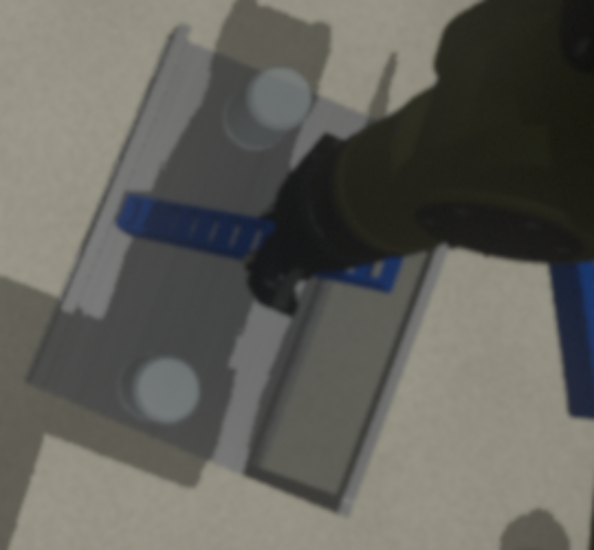

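```bash
python3 - <<'E'
from h import *
a=[(137,376),(118,346),(430,203),(408,166)]
P=[plane('side',u/2.5+340-.3,v/2.5+40-.3,-.016) for u,v in a]; print(np.round(P,4))
d=P[2]-P[0]; print(np.degrees(np.arctan2(d[1],d[0])),np.linalg.norm(d)); d=P[3]-P[1]; print(np.degrees(np.arctan2(d[1],d[0])),np.linalg.norm(d))
print(sum(P)/4)
E
```

```text
[[-0.0763  0.0153]
 [-0.0943  0.0409]
 [ 0.0945  0.182 ]
 [ 0.0743  0.2055]]
44.30118234706649 0.23865371646156872
44.3287822431054 0.2356518448485985
[-0.00043871  0.11094132]
```

Call:
jog_arm(
  travel=[
    [0, 0.005, 0.001],
    [0, 0.01, 0.003],
    [0, 0.013, 0.005],
    [0, 0.013, 0.007],
    [0, 0.013, 0.007],
  ],
  yaw=[0, 0, 0, 0, 0],
  fingers=[255, 255, 255, 255, 255],
)

```text
clock: 7.55
tcp_pos: [0.6034, -0.214, 0.2773]
orientation: [-89.8, 0.1, -22.5]
contact_force: [-4.3, -5.5, 6.0]
gripper_width: 0.365
```

```bash
python3 - <<'E'
from h import *
st(.0115,.108)
save('s6',cv2.resize(env.capture('side')[40:280,340:600],None,fx=2.5,fy=2.5))
E
```

```text
clock 7.55 tcp [ 0.6034 -0.214   0.2773] ori [-89.8   0.1 -22.5] | travel [ 0.0014  0.0033 -0.0055] yaw rotvec [-0.0041  0.001  -0.0024] rows 0.1572211510278568 0.008298550010274939
```

View pics/s6.png

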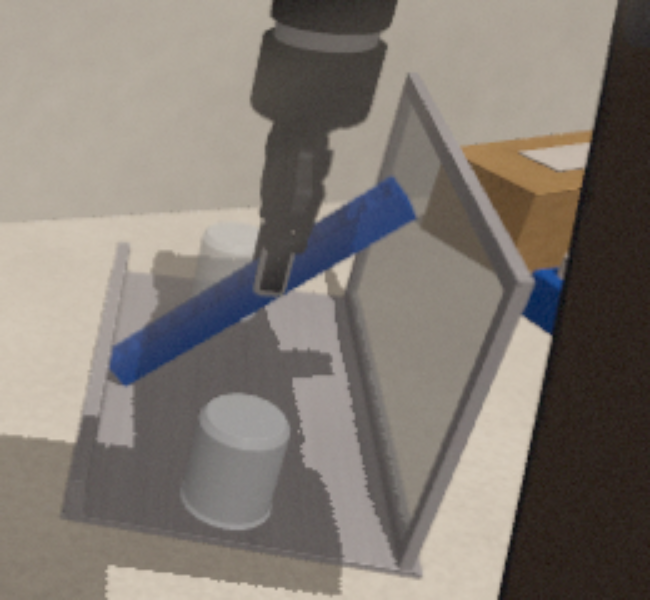

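```bash
python3 - <<'E'
from h import *
a=[(125,385),(110,350),(416,216),(393,178)]
P=[plane('side',u/2.5+340-.3,v/2.5+40-.3,-.016) for u,v in a]; print(np.round(P,4))
d=P[2]-P[0]; print(np.degrees(np.arctan2(d[1],d[0])),np.linalg.norm(d)); d=P[3]-P[1]; print(np.degrees(np.arctan2(d[1],d[0])),np.linalg.norm(d))
print(sum(P)/4)
E
```

```text
[[-0.0846  0.0052]
 [-0.1     0.0362]
 [ 0.0886  0.1721]
 [ 0.0675  0.1966]]
43.93771585096222 0.24048078375847648
43.75338286963591 0.2318719721275933
[-0.00713114  0.10252021]
```

Call:
jog_arm(
  travel=[
    [0, 0.002, -0.001],
    [0, 0.004, -0.003],
    [0, 0.006, -0.005],
    [0, 0.008, -0.007],
    [0, 0.01, -0.008],
    [0, 0.012, -0.009],
    [0, 0.012, -0.009],
  ],
  yaw=[0, 0, 0, 0, 0, 0, 0],
  fingers=[255, 255, 255, 255, 255, 255, 255],
)

```text
clock: 8.18
tcp_pos: [0.6003, -0.2225, 0.269]
orientation: [-89.7, -0.1, -22.5]
contact_force: [-8.4, 1.3, 23.9]
gripper_width: 0.36
```

```bash
python3 - <<'E'
from h import *
st(.0193,.100)
save('s7',cv2.resize(env.capture('side')[40:280,340:600],None,fx=2.5,fy=2.5));save('t8',cv2.resize(env.capture('top')[80:330,330:600],None,fx=2.2,fy=2.2))
E
```

```text
clock 8.18 tcp [ 0.6003 -0.2225  0.269 ] ori [-89.7  -0.1 -22.5] | travel [ 0.001   0.0029 -0.0043] yaw rotvec [-0.0051  0.0014  0.001 ] rows 0.12695975150670885 0.011306395188336123
```

View pics/s7.png

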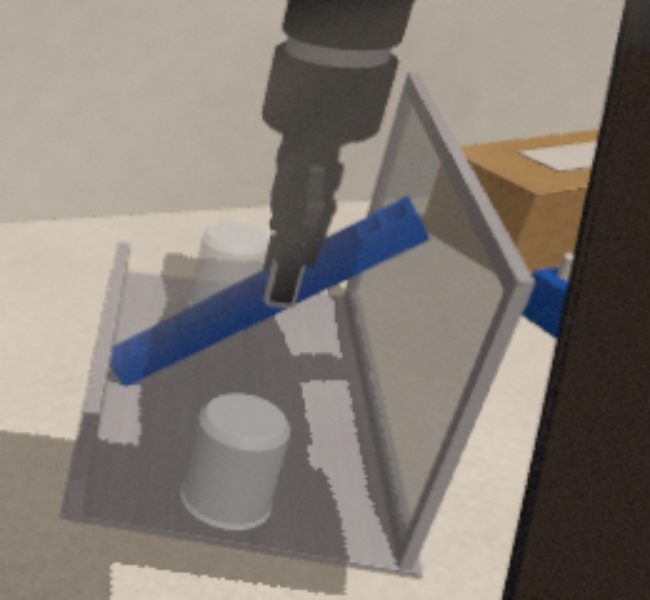

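View pics/t8.png

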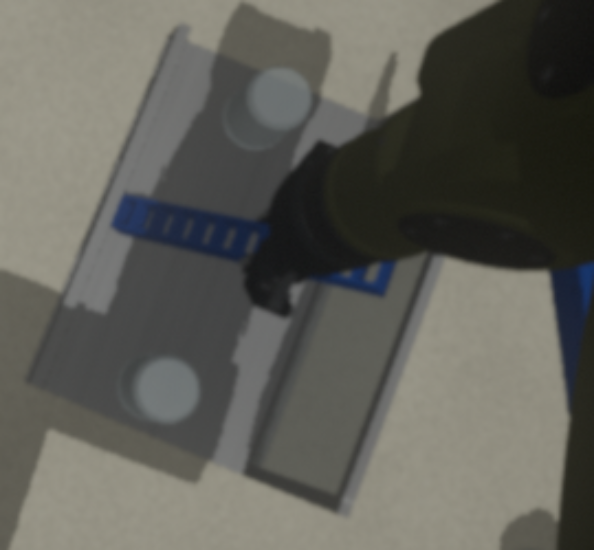

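```bash
python3 - <<'E'
from h import *
a=[(125,384),(111,348),(428,237),(406,198)]
P=[plane('side',u/2.5+340-.3,v/2.5+40-.3,-.016) for u,v in a]; print(np.round(P,4))
d=P[2]-P[0]; print(np.degrees(np.arctan2(d[1],d[0])),np.linalg.norm(d)); d=P[3]-P[1]; print(np.degrees(np.arctan2(d[1],d[0])),np.linalg.norm(d))
print(sum(P)/4)
# expected strip top-edge corners in top crop
t=np.radians(40); u=np.array([np.cos(t),np.sin(t)]); n=np.array([-np.sin(t),np.cos(t)]); c=np.array([-.003,.093])
for sx in(-1,1):
  for sy in(-1,1):
    q=c+sx*.12*u+.011*n; W=np.r_[C+X*q[0]+Y*sy*.016,q[1]]; print(sx,sy,((proj('top',W)[0]-[330,80])*2.2).round(0))
E
```

```text
[[-0.0847  0.0062]
 [-0.0994  0.0382]
 [ 0.1001  0.1581]
 [ 0.079   0.1838]]
39.424472175254714 0.23925974422909377
39.218551466785584 0.23035653648422882
[-0.00124571  0.0965747 ]
-1 -1 [107. 220.]
-1 1 [120. 188.]
1 -1 [373. 284.]
1 1 [388. 244.]
```

Call:
jog_arm(
  travel=[
    [0, 0, 0],
    [0, 0, 0],
    [0, 0, 0],
    [0, 0, 0],
    [0, 0, 0],
    [0, 0, 0],
    [0, 0, 0],
    [0, 0, 0],
  ],
  yaw=[0, 0, 0, 0, 0, 0, 0, 0],
  fingers=[255, 255, 120, 100, 60, 0, 0, 0],
)

```text
clock: 8.95
tcp_pos: [0.6003, -0.2224, 0.2687]
orientation: [-89.7, -0.0, -22.5]
contact_force: [-0.3, 1.0, -0.6]
gripper_width: 1.002
```

```bash
python3 - <<'E'
from h import *
st(.0193,.2)
save('s8',cv2.resize(env.capture('side')[40:280,340:600],None,fx=2.5,fy=2.5))
E
```

```text
clock 8.95 tcp [ 0.6003 -0.2224  0.2687] ori [-89.7  -0.  -22.5] | travel [ 0.0011 -0.0974 -0.0039] yaw rotvec [-0.0047  0.0016  0.0007] rows 2.336945689346702 0.012467524333283807
```

View pics/s8.png

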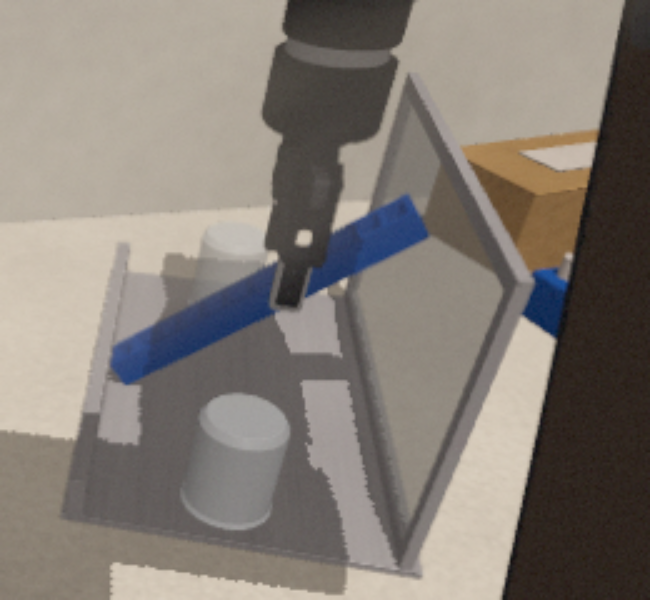

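Call:
jog_arm(
  travel=[
    [0, -0.005, 0],
    [0, -0.02, 0],
    [0, -0.045, 0],
    [0, -0.075, 0],
    [0, -0.11, 0],
    [0, -0.14, 0],
    [0, -0.14, 0.05],
    [0, -0.14, 0.09],
    [0, -0.14, 0.12],
    [0, -0.14, 0.15],
    [0, -0.14, 0.15],
  ],
  yaw=[0, 0, 0, 0, 0, 0, 0, 0, 0, 0, 0],
  fingers=[0, 0, 0, 0, 0, 0, 0, 0, 0, 0, 0],
)

```text
clock: 9.92
tcp_pos: [0.659, -0.0795, 0.4098]
orientation: [-89.6, -0.1, -22.2]
contact_force: [-0.3, -0.6, -0.5]
gripper_width: 0.998
```

```bash
python3 - <<'E'
from h import *
save('s9',cv2.resize(env.capture('side')[40:280,340:600],None,fx=2.5,fy=2.5))
save('t9',cv2.resize(env.capture('top')[80:330,330:600],None,fx=2.2,fy=2.2))
save('w9',env.capture('wrist'))
for c in('side','top'):
  for r in env.spot_point('strip',c)[:2]: 
    v,u=r['position']; print(c,r,plane(c,u,v,0) if c=='side' else at(c,u,v,.09))
p=at('top',*env.spot_point('strip','top')[0]['position'][::-1],.09)[:2]-C; print(p@X,p@Y)
E
```

```text
side {'position': [157.0, 444.3], 'conf': 0.57} [0.00476822 0.09296885]
side {'position': [237.0, 429.9], 'conf': 0.25} [ 0.01343898 -0.10336742]Traceback (most recent call last):
  File "<stdin>", line 8, in <module>
IndexError: list index out of range
```

View pics/s9.png

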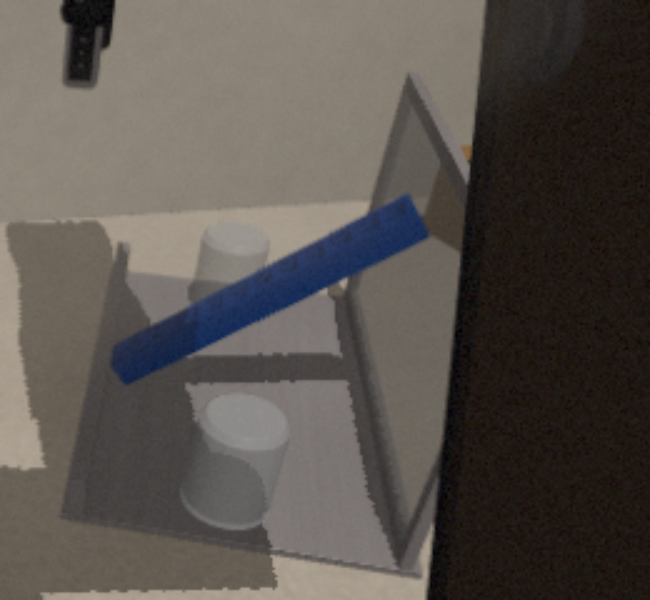

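View pics/t9.png

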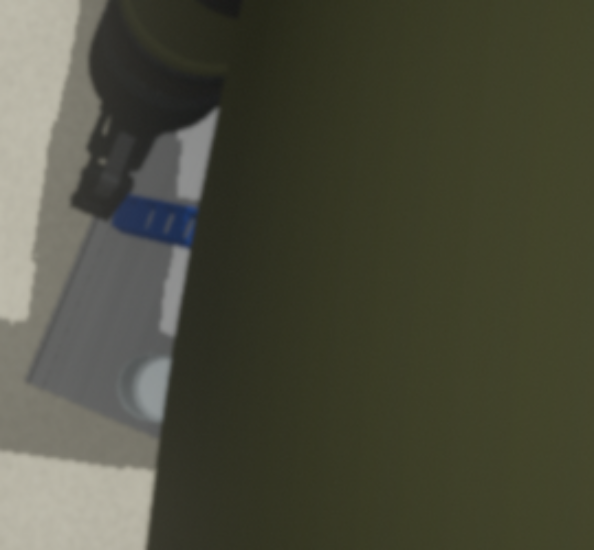

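Call:
jog_arm(
  travel=[
    [0, 0, 0.03],
    [0, 0, 0.07],
    [0, 0, 0.11],
    [0, 0, 0.15],
    [0, 0, 0.19],
    [0, 0, 0.23],
    [0, 0, 0.27],
    [0, 0, 0.3],
    [0, 0, 0.3],
  ],
  yaw=[0, 0, 0, 0, 0, 0, 0, 0, 0],
  fingers=[0, 0, 0, 0, 0, 0, 0, 0, 0],
)

```text
clock: 10.97
tcp_pos: [0.7733, 0.1961, 0.4089]
orientation: [-89.7, 0.1, -22.4]
contact_force: [-0.7, -0.0, -0.6]
gripper_width: 0.996
```

```bash
python3 - <<'E'
from h import *
save('t10',cv2.resize(env.capture('top')[80:330,330:600],None,fx=2.2,fy=2.2))
r=env.spot_point('strip','top')
for a in r[:2]:
    p=at('top',*a['position'][::-1],.09)[:2]-C; print(a,p@X,p@Y)
for a in env.trace('strip','top')[:2]: print(a['conf'],a['extent'])
E
```

```text
{'position': [185.3, 436.6], 'conf': 0.96} -0.005900216738110969 0.0030549078630087577
0.74 [380.4, 167.8, 509.6, 215.1]
0.47 [342.0, 91.0, 566.6, 318.1]
```

View pics/t10.png

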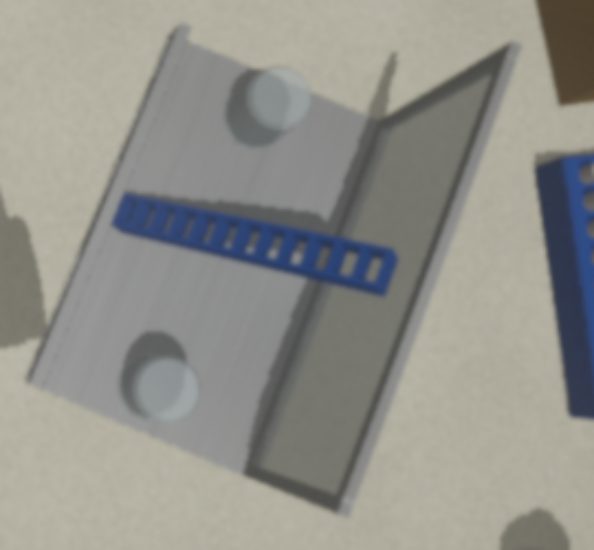

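```bash
python3 - <<'E'
from h import *
print(env.hand_in(), env.sense()['clock'])
E
```

```text
the job is handed in; nothing more can be done
the job is handed in; nothing more can be done
```

The long strip now leans in the middle of the draining stand, between the two beakers. The job was handed in at about 11 s, and no verdict is reported.

**What I did:** I gripped the strip across its width, about 25 mm from its middle towards the panel end. I tilted it to about 44° by levering its overhanging end on the panel's top edge, then lowered it inside. With the lower end on the tray against the rail, I turned it down until it touched the panel, released it and moved the arm away.

**Last checks:**

| Check | Measured | Limit |
|---|---|---|
| Lean (side camera, in the grip just before release) | about 39.3° | 39° ± 10° |
| Squareness to the panel (top camera) | about 1° off | 12° |
| Sideways offset (network point, top camera) | about 3 mm | 50 mm |
| Middle height (side camera) | 93–97 mm | 76–104 mm |

- **Position:** the lower end is at the tray and rail within 1–2 mm, and the upper end at the panel face.
- **Beakers and arm:** both beakers stand upright and the arm is clear of everything. The strip showed no movement in the pictures taken after release.
- **Forces:** the largest I read was about 25 N, at the wrist.

**Checks that disagreed:** the position of the strip's middle between rail and panel varied by method. The side camera gave −1 to +5 mm, the top-camera network point −6 mm, and the top-camera corners about +7 mm. The limit is ±9 mm. At 39° the strip spans almost exactly the 200 mm gap, so touching both sides puts its middle near 0.

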